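# Turn the pitcher to the camera and take its picture

## Task

The cream pitcher is being photographed for the sale list. With one fingertip against a paddle of the turntable's arms, gently push the turntable round until the pitcher's spout points at the camera; then press the shutter button to take the picture. Nothing is picked up: do not touch the pitcher itself, leave it standing in the middle of the turntable, and leave the other goods where they are.

Things in the scene. Friction and masses are not known exactly. Their poses are not given: they have to be found in the camera images.
- stand: photo stand, fixed to the table: round base 120 mm across, and a flat bar (36 mm wide, 9 mm high) along its +x axis out to a black camera that looks back at the turntable. Origin on the table under the turntable's axis, z up. The camera is on the +x axis: lens front 220 mm, body centre 265 mm from the origin, body 45 x 115 mm (x, y), top 137 mm above the table.
- turntable_axis (a point): centre of the top face of the dark wooden round turntable plate (160 mm across), on its upright axis, 36 mm above the table
- turntable: turntable with three arms, 120 degrees apart, one along its +x. Origin on its upright axis, 20 mm above the table, z up. Each arm ends in an upright radial plywood paddle 8 mm thick, 90 to 135 mm from the axis, 28 to 78 mm above the table. Turns either way, more than a full turn; needs about 1.5 N at a paddle and stays where it is left.
- pitcher: a small white ceramic pitcher (cream jug) standing loose in the middle of the turntable and turning with it: 80 mm high, up to 80 mm across, so its rim is 116 mm above the table. Origin at the centre of its underside, z up, +x towards the pouring spout, -x towards the handle (63 mm out)
- pitcher_spout (a point): tip of the pitcher's pouring spout, at rim height, 56 mm from the pitcher's axis
- shutter_top (a point): centre of the top face of the shutter release: a round grey push button, 32 mm across, in a small black housing fixed on the table; pressed straight down
- shutter (a joint): how far the shutter button is pressed, m: 0 at rest, 0.006 fully down (5 N); it springs back; the photo is taken at 0.004
- tin: bystander: low steel can, 68 mm across, 55 mm high. Origin at the centre of its underside
- tape: bystander: roll of parcel tape standing on its flat side, 90 mm across, 48 mm high. Origin at the centre of its underside
- mug: bystander: blue mug, 76 mm across plus a handle, 85 mm high. Origin at the centre of its underside
- rooster: bystander: terracotta rooster figurine, about 100 mm high, 60 mm across. Origin at the centre of its underside
- bell: bystander: brass hand bell standing on its mouth, 68 mm across, 92 mm high. Origin at the centre of its underside
Things that resemble listed ones, but are neither listed nor needed, are in the scene too. Of the things shaped like the part that bears shutter_top, the black one is meant.

How it is judged:
By the outcome, as a careful person would: the job done as asked, in the order asked, and still so for the second after the job is handed in, with the robot touching nothing.
It also fails if it takes over 54 s, if anything falls off the work surface, if the arm or the gripper's body presses on something with over 40 N, if the wrist force passes 120 N, or if a joint passes its speed limit or range.

## Robot

A 7-joint arm with a two-finger parallel gripper is mounted at the origin on the work surface. World frame = base frame: x ahead of the robot, y to its left, z up, the work surface at z = 0. Lengths are in m, angles in rad, forces in N, time in s.
With the tool pointing down it reaches from about 0.425 to 0.925 m from the base axis. Payload 6.8 kg.
Tool frame: the origin (TCP) lies on the mounting face of the last link; the fingertips stand 173 mm ahead of it and the grasp point (between the pads) lies 155 mm ahead of it; z points along the fingers, y is the line along which they close (so a half turn about z gives the same grasp; the last joint's range is limited). The gripper opens to 85 mm and grips with 20 to 120 N. Pads are 22 mm wide; open, the fingers measure 114 mm over their backs; the gripper's body (76 mm by 85 mm) begins 54 mm behind the grasp point. The pads swing forward as they close: fully open they stand 13 mm farther back than shut.
Start: joints at [-1.456, 0.477, 0.022, 1.555, -0.011, 1.109, -0.083], TCP at [0.149, 0.658, 0.405] pointing down, gripper open.
Joint ranges: [-2.96, 2.96], [-0.34, 2.1], [-1.41, 1.46], [0.24, 2.44], [-1.37, 4.51], [0.17, 1.92], [-2.96, 2.96]. Speed limits (rad/s): [2.39, 2.39, 3.14, 3.14, 3.14, 3.14, 3.14].

## Interface

Orientations are given as a unit quaternion [w, x, y, z].
In Python, from station import bot gives the robot as it stands. The module is installed in compiled form; this text tells all that it offers.
- The arm moves only by the shell command python3 -m pendant 'ROWS' [FORCE]. ROWS is JSON, a list of rows, each a list of 5 numbers: the finger opening in m, from 0 to 0.0854, then the shift along the tool's x, y, z in m, then the turn about the tool's z in degrees. In form: [[jaw, x, y, z, yaw], ...]. A call has 1 to 12 rows; each row shifts and turns the commanded pose from where the row before left it, along the tool's axes as they then stand; what a row does not reach is not made up. A row lasts 1/12 s, in which the tool goes at most 41.7 mm and 7.16 degrees, less where a joint would pass 70% of its speed; a pose out of reach is approached as far as the arm can. A call with a gripper value outside its range is refused whole. The fingers move at their own pace and stop on an object; FORCE is the grip in N (left out, the last holds). Time passes only in rows, so rows that do not move let the fingers close. It gives the time, the measured TCP pose, the force, the opening and the grip force at its end, in the units of the state.
- bot.get_obs(): the state, without advancing time (a new reading comes with each control period).
- bot.read_camera(name): name is "scene" or "top" or "wrist"; returns (picture, depth): 420x560x3 uint8, blue, green, red; 420x560 float32, m along the optical axis (not along the pixel's ray), 0 where there is no reading.
- bot.camera_model(name): a dict with "intrinsics" (3x3 intrinsics, pixels), "R" (3x3) and "t" (3): a world point X has camera coordinates R X + t. Camera axes: x right, y down, z forward; pixel columns grow to the right and rows downward; lengths in m; the calibration is good to about 2 mm. A picture is of the moment at which its call begins: read the wrist's pose just before it. camera_model takes no time and is no camera call; for the wrist camera it gives the pose at the moment of the call.
- bot.hand_in(): hands the job in; it is judged then, once.
Trained networks look in the newest picture that a camera, given by its name, has taken for a name from the list of things; names that differ only in an ending like _2 or _b are one class to them, and where a whole thing is asked for, a point or a joint stands for the part that bears it (a point fixed in the world has none). Each returns a list of dicts, best first, with "score" (0 to 1); they miss things now and then, are a little off and sometimes report something else, mostly with a low value. They report only what shows in the picture. A call takes as long as a camera call. They do not tell look-alikes from the thing itself.
- bot.boxes_of(name, camera): "at" ([column, row] in pixels, amid what is visible of it).
- bot.trace(name, camera): "mask" (420x560 bool, what is visible of it) and "at" ([column, row] in pixels, amid what is visible of it).
- bot.pinpoint(name, camera): "at" ([column, row] in pixels: a listed point, or the origin of a listed thing).
The state is a dict: "t": time; "q": joint angles; "joint_vel": joint speeds; "joint_torque": joint torques, N m; "eef_pos": TCP position; "tool_rot": TCP orientation; "contact_force": force on the tool from outside, world axes, zero at the start; "torque": the same for the moment, N m; "gripper_width": opening from 0.0 (shut) to 1.0 (fully open); "grasp_force": force on a finger pad.
Only numpy, scipy, OpenCV 4.12 (cv2) and the standard library are available. Lean on these libraries where they do the work, as an engineer would, in place of code of your own. Each camera call takes 0.05 s, during which the arm holds its last target. There are 200 camera calls.

## Working session

There is one attempt and no reset: what is moved stays moved. The work goes in short steps, Python scripts to look and compute and a shell command to move; the robot and the scene stay as the last step left them, time stands still between calls to the robot, and variables do not carry over. Pictures are saved under pics/ and viewed, at most 10 in all, crops included, and the job is handed in when it is done.

```bash
mkdir -p pics; cat > h.py <<'E'
import numpy as np, cv2
from station import bot
from scipy.spatial.transform import Rotation as Ro
def world(cam,px,depth=None,z=None):
    m=bot.camera_model(cam);K=np.array(m["intrinsics"]);R=np.array(m["R"]);t=np.array(m["t"])
    ray=R.T@np.linalg.solve(K,[px[0],px[1],1]);c=-R.T@t
    s=depth if z is None else (z-c[2])/ray[2]
    return c+s*ray
E
python3 - <<'E'
from h import *
o=bot.get_obs();print(o["t"],o["eef_pos"],o["tool_rot"])
ims=[]
for c in ("scene","top"):
    p,d=bot.read_camera(c);cv2.imwrite(f"pics/{c}0.png",p)
    for n,z in (("turntable_axis",.036),("pitcher_spout",.116),("pitcher",.036),("shutter_top",None),("stand",0),("turntable",.02),("tin",0),("tape",0),("mug",0),("rooster",0),("bell",0)):
        for r in bot.pinpoint(n,c)[:3]:
            u,v=map(int,r["at"]);dd=d[min(max(v,0),419),min(max(u,0),559)]
            w=world(c,r["at"],dd,z)
            print(c,n,round(r["score"],2),np.round(r["at"]),np.round(w,3))
E
```

```text
0.0 [0.14910106 0.65805056 0.40372853] [-2.19293249e-05  1.11190686e-01  9.93798667e-01 -9.16300746e-04]
scene turntable_axis 0.72 [301. 234.] [0.528 0.051 0.036]
scene pitcher_spout 0.64 [312. 201.] [0.483 0.069 0.116]
scene pitcher 0.75 [299. 236.] [0.532 0.046 0.036]
scene shutter_top 0.62 [402. 245.] [0.511 0.302 0.023]
scene shutter_top 0.52 [412. 277.] [0.598 0.328 0.023]
scene stand 0.96 [299. 244.] [0.534 0.048 0.   ]
scene turntable 0.65 [300. 242.] [0.54 0.05 0.02]
scene tin 0.58 [162. 220.] [ 0.516 -0.317  0.   ]
scene tape 0.66 [208. 186.] [ 0.385 -0.226  0.   ]
scene tape 0.23 [401. 248.] [0.504 0.305 0.   ]
scene mug 0.86 [374. 202.] [0.367 0.231 0.   ]
scene rooster 0.56 [460. 296.] [0.618 0.445 0.   ]
scene rooster 0.39 [207. 183.] [ 0.375 -0.23   0.   ]
scene bell 0.82 [100. 250.] [ 0.631 -0.443  0.   ]
top turntable_axis 0.85 [260. 206.] [0.542 0.056 0.036]
top pitcher_spout 0.7 [257. 225.] [0.481 0.062 0.116]
top pitcher_spout 0.55 [432. 187.] [ 0.593 -0.399  0.116]
top pitcher 0.69 [262. 205.] [0.544 0.052 0.036]
top shutter_top 0.67 [141. 225.] [0.48  0.388 0.025]
top shutter_top 0.51 [174. 211.] [0.522 0.298 0.021]
top shutter_top 0.46 [166. 184.] [0.6   0.325 0.021]
top stand 0.73 [262. 209.] [0.536 0.053 0.   ]
top turntable 0.87 [261. 209.] [0.535 0.055 0.02 ]
top turntable 0.65 [173. 215.] [0.511 0.302 0.02 ]
top tin 0.68 [385. 219.] [ 0.516 -0.305  0.   ]
top tape 0.71 [354. 266.] [ 0.378 -0.215  0.   ]
top mug 0.66 [197. 265.] [0.373 0.234 0.   ]
top rooster 0.89 [127. 176.] [0.623 0.445 0.   ]
top bell 0.73 [432. 184.] [ 0.62  -0.443  0.   ]
```

```bash
python3 -c "
import cv2
cv2.imwrite('pics/t1.png',cv2.resize(cv2.imread('pics/top0.png')[110:310,80:460],(798,420),interpolation=2))
cv2.imwrite('pics/s1.png',cv2.resize(cv2.imread('pics/scene0.png')[110:330,60:500],(800,400),interpolation=2))"
```

```text
(no output)
```

View pics/t1.png

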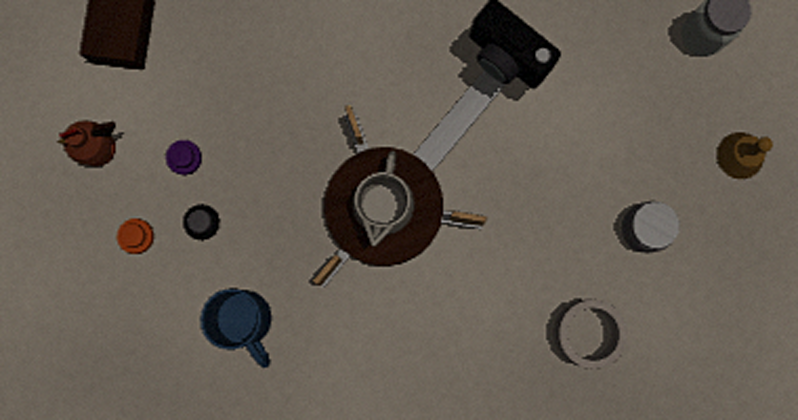

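View pics/s1.png

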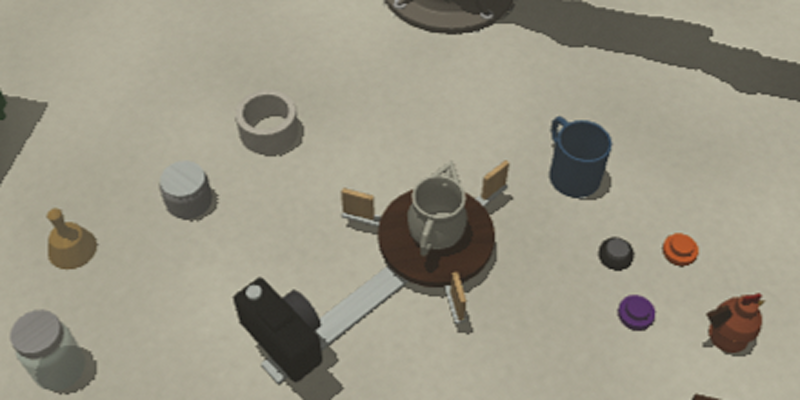

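The top picture (crop scale 2.1) shows the pitcher at full-picture pixel (262,205) with its spout towards the robot (257,225). The camera is to the upper right (~(322,132)) and the paddles are near (247,168), (235,238) and (304,214). The black shutter is at (174,211), with purple and orange decoys beside it. Next I'll measure the directions.

```bash
cat >> h.py <<'E'
def cloud(cam,d,mask):
    m=bot.camera_model(cam);K=np.array(m["intrinsics"]);R=np.array(m["R"]);t=np.array(m["t"])
    v,u=np.nonzero(mask&(d>0));P=np.linalg.inv(K)@np.c_[u,v,np.ones(len(u))].T*d[v,u]
    return (P.T-t)@R
def ang(v): return np.degrees(np.arctan2(v[1],v[0]))
def look(cam,A=None,shut=False):
    p,d=bot.read_camera(cam);full=np.ones(d.shape,bool)
    C=cloud(cam,d,full)
    if A is None: A=world(cam,bot.pinpoint("turntable_axis",cam)[0]["at"],z=.036)
    A=np.array(A);r=np.hypot(*(C[:,:2]-A[:2]).T)
    ts=bot.trace("stand",cam)
    if ts:
        S=cloud(cam,d,ts[0]["mask"]);v=S[:,:2]-A[:2];rr=np.hypot(*v.T)
        b=v[(rr>.1)&(rr<.2)&(S[:,2]<.025)];k=v[(S[:,2]>.12)&(rr>.2)]
        print("bar",len(b),b.size and ang(b.mean(0)),"body",len(k),k.size and ang(k.mean(0)),k.size and np.hypot(*k.mean(0)))
    pd=(r>.09)&(r<.14)&(C[:,2]>.06)&(C[:,2]<.085)
    a=np.degrees(np.arctan2(C[pd,1]-A[1],C[pd,0]-A[0]))
    h,e=np.histogram(a,72,(-180,180));print("paddle pts",[(int(e[i]),int(h[i])) for i in range(72) if h[i]>3])
    # three-fold fit
    if len(a): print("paddles mod120",(np.degrees(np.angle(np.exp(3j*np.radians(a)).mean()))/3))
    tp=bot.trace("pitcher",cam)
    if tp:
        S=cloud(cam,d,tp[0]["mask"]);c=S[(S[:,2]>.095)&(S[:,2]<.125)];v=c[:,:2]-A[:2];rr=np.hypot(*v.T)
        s=rr>.045;aa=np.degrees(np.arctan2(v[s,1],v[s,0]));h,e=np.histogram(aa,36,(-180,180))
        print("pitcher rim far pts",[(int(e[i]),int(h[i]),round(float(rr[s][(aa>=e[i])&(aa<e[i]+10)].max()),3)) for i in range(36) if h[i]])
    for r_ in bot.pinpoint("pitcher_spout",cam)[:2]:
        w=world(cam,r_["at"],z=.116);print("spout",round(r_["score"],2),np.round(w,3),"ang",ang(w-A),np.hypot(*(w-A)[:2]))
    return A,p,d
E
python3 - <<'E'
from h import *
for c in ("scene","top"):
    A,p,d=look(c);print(c,A)
    P=cloud(c,d,np.ones(d.shape,bool))
    k=(np.hypot(P[:,0]-.52,P[:,1]-.298)<.04)&(P[:,2]>.01);print("shutter",len(P[k]),P[k].mean(0).round(4),P[k,2].max(), (P[k].max(0)+P[k].min(0))/2)
print(bot.get_obs()["t"])
E
```

```text
bar 633 -37.42567847533454 body 1057 -37.16766011858344 0.2691055537986676
paddle pts [(-100, 64), (-95, 57), (15, 51), (20, 42), (135, 62), (140, 20)]
paddles mod120 21.62657578073905
pitcher rim far pts [(-180, 1, 0.046), (-20, 20, 0.069), (-10, 26, 0.069), (160, 6, 0.05), (170, 12, 0.057)]
spout 0.79 [0.476 0.06  0.116] ang 168.97909774296076 0.0586205981591911
spout 0.3 [0.586 0.052 0.116] ang 3.135091244198103 0.05277394009050783
scene [0.53375199 0.04874396 0.036     ]
shutter 232 [0.5183 0.2944 0.0178] 0.028032279562719503 [0.51437727 0.29481483 0.01907374]
bar 496 -41.02142502527855 body 679 -39.207913431691075 0.2696399097287247
paddle pts [(-100, 42), (-95, 12), (15, 50), (140, 46)]
paddles mod120 21.505523824604364
pitcher rim far pts [(-180, 6, 0.051), (-30, 4, 0.057), (-20, 24, 0.069), (160, 1, 0.047), (170, 11, 0.054)]
spout 0.94 [0.481 0.055 0.116] ang -176.64798158773664 0.051542227499411515
top [0.53239709 0.05760608 0.036     ]
shutter 186 [0.512  0.2972 0.0169] 0.027363466677010912 [0.51285962 0.29831464 0.01871039]
1.7
```

```bash
python3 -m pendant '[[0,-0.025,-0.0175,0,0],[0,-0.025,-0.0175,0,0],[0,-0.025,-0.0175,0,0],[0,-0.025,-0.0175,0,0],[0,-0.025,-0.0175,0,0],[0,-0.025,-0.0175,0,0],[0,-0.025,-0.0175,0,0],[0,-0.025,-0.0175,0,0],[0,-0.025,-0.0175,0,0],[0,-0.025,-0.0175,0,0],[0,-0.025,-0.0175,0,0],[0,-0.025,-0.0175,0,0]]' 30; python3 -m pendant '[[0,-0.025,-0.0175,0,0],[0,-0.025,-0.0175,0,0],[0,-0.025,-0.0175,0,0],[0,-0.025,-0.0175,0,0],[0,0,0,0,7],[0,0,0,0,7],[0,0,0,0,7],[0,0,0,0,7],[0,0,0,0,7],[0,0,0,0,7],[0,0,0,0,0]]'
python3 - <<'E'
from h import *
o=bot.get_obs();print(o["t"],o["q"],o["eef_pos"],o["tool_rot"])
R=Ro.from_quat(np.roll(o["tool_rot"],-1)).as_matrix();print(R.round(3))
p,d=bot.read_camera("wrist");cv2.imwrite("pics/w1.png",p)
for n in("shutter_top","turntable_axis","pitcher_spout"):
  for r in bot.pinpoint(n,"wrist"):
    u,v=map(int,r["at"]);print(n,r["score"],r["at"],world("wrist",r["at"],d[min(v,419),min(u,559)]).round(4),p[min(v,419),min(u,559)])
E
```

```text
t: 2.7
eef_pos: [0.3962, 0.386, 0.405]
tool_rot: [0.0, 0.111, 0.994, 0.0]
contact_force: [0.3, 0.7, -1.1]
gripper_width: -0.001
grasp_force: 0.0
t: 3.62
eef_pos: [0.4773, 0.297, 0.4048]
tool_rot: [0.0, 0.462, 0.887, 0.0]
contact_force: [-0.8, 0.0, -0.7]
gripper_width: 0.001
grasp_force: 0.0
3.6167 [-0.93339774  0.29765405  0.32768104  1.84744919 -0.11135171  1.01408563
  0.05064062] [0.47732898 0.29697305 0.40479169] [6.28097102e-05 4.61768326e-01 8.87000566e-01 6.89893082e-05]
[[-0.574  0.819  0.   ]
 [ 0.819  0.574  0.   ]
 [-0.     0.    -1.   ]]
shutter_top 0.8 [376.3, 217.7] [0.6024 0.3296 0.0227] [109  41  87]
shutter_top 0.62 [333.1, 123.3] [0.4902 0.3855 0.0218] [ 5 46 95]
shutter_top 0.55 [299.8, 198.6] [0.5123 0.2947 0.0217] [89 91 92]
```

View pics/w1.png

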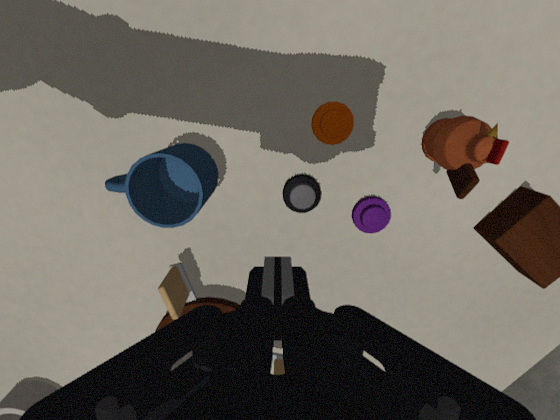

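The black button is at about (302,195), which gives world (0.513, 0.295). Purple is at (371,213) and orange at (333,123). Now I'll go behind the paddle at −98°.

```bash
python3 -m pendant '[[0,0,0,0,7],[0,0,0,0,7],[0,0,0,0,7],[0,0,0,0,7],[0,0,0,0,7],[0,0,0,0,7]]' ; python3 -m pendant '[[0,-0.0293,0.0033,0,0],[0,-0.0293,0.0033,0,0],[0,-0.0293,0.0033,0,0],[0,-0.0293,0.0033,0,0],[0,-0.0293,0.0033,0,0],[0,-0.0293,0.0033,0,0],[0,-0.0293,0.0033,0,0],[0,-0.0293,0.0033,0,0],[0,-0.0293,0.0033,0,0],[0,-0.0293,0.0033,0,0],[0,-0.0293,0.0033,0,0],[0,-0.0293,0.0033,0,0]]'; python3 -m pendant '[[0,0,0,0,0]]'
python3 - <<'E'
from h import *
o=bot.get_obs();print(o["q"]);R=Ro.from_quat(np.roll(o["tool_rot"],-1)).as_matrix();print(R.round(3))
A,p,d=look("wrist",A=[.535,.053,.036]);cv2.imwrite("pics/w2.png",p)
for r in bot.pinpoint("turntable_axis","wrist"): print(r["score"],world("wrist",r["at"],z=.036))
E
```

```text
t: 4.32
eef_pos: [0.4774, 0.2968, 0.4047]
tool_rot: [-0.0, 0.749, 0.663, 0.0]
contact_force: [0.1, -0.2, 0.3]
gripper_width: 0.001
grasp_force: 0.0
t: 5.32
eef_pos: [0.475, -0.0585, 0.4049]
tool_rot: [0.0, 0.747, 0.665, 0.0]
contact_force: [1.2, -0.7, -0.2]
gripper_width: -0.005
grasp_force: 0.0
t: 5.4
eef_pos: [0.4745, -0.0628, 0.4052]
tool_rot: [0.001, 0.75, 0.662, -0.0]
contact_force: [-0.1, -0.2, -0.8]
gripper_width: 0.004
grasp_force: 0.0
[-0.59703436  0.16348374  0.67618918  2.04434705 -0.12175308  0.97152495
  0.01748032]
[[ 0.124  0.992  0.001]
 [ 0.992 -0.124 -0.002]
 [-0.002  0.001 -1.   ]]
bar 2790 -36.840447929001954 body 1249 -46.57026980508483 0.2560480911464963
paddle pts [(-100, 420), (-95, 12), (15, 77), (20, 116), (140, 37)]
paddles mod120 21.936551340700834
pitcher rim far pts [(-180, 1, 0.046), (-20, 6, 0.057), (-10, 233, 0.065), (150, 55, 0.051), (160, 218, 0.059), (170, 120, 0.058)]
spout 0.75 [0.481 0.065 0.116] ang 167.45284966129978 0.055545242996841916
spout 0.67 [0.519 0.05  0.116] ang -167.61038536855972 0.016008679923021574
```

View pics/w2.png

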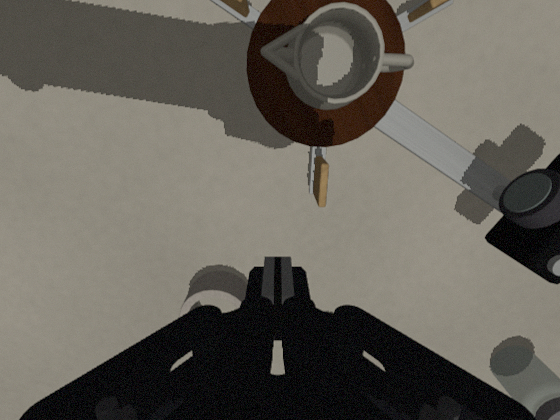

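Looking down, the spout points left (265,52), the camera is at right (530,190), and the paddle to push is at (322,182). The closed fingers at (278,265) are on its left side. I'll descend and start the push.

```bash
python3 -m pendant '[[0,0.008,0,0.03,0],[0,0,0,0.03,0],[0,0,0,0.03,0],[0,0,0,0.03,0],[0,0,0,0.03,0],[0,0,0,0.03,0],[0,0,0,0,5],[0,0,0,0,5],[0,0,0,0,0]]'; python3 -m pendant '[[0,0,0.005,0,0],[0,0,0.005,0,0],[0,0,0.005,0,0],[0,0,0.004,0,-2],[0,0,0.004,0,-2],[0,0,0.004,0,-2],[0,0,0.004,0,-2],[0,0,0.004,0,-2]]'
python3 - <<'E'
from h import *
o=bot.get_obs();print(o["q"]);w=o["eef_pos"]-np.array([.535,.053,0]);print(np.hypot(w[0],w[1]),ang(w))
R=Ro.from_quat(np.roll(o["tool_rot"],-1)).as_matrix();print("y",ang(R[:,1]))
look("top",A=[.535,.053,.036])
E
```

```text
t: 6.4
eef_pos: [0.4763, -0.0477, 0.2238]
tool_rot: [-0.001, 0.803, 0.596, -0.001]
contact_force: [0.3, 0.7, 0.1]
gripper_width: -0.003
grasp_force: 0.0
t: 7.07
eef_pos: [0.5104, -0.0581, 0.2249]
tool_rot: [-0.0, 0.747, 0.665, -0.0]
contact_force: [-1.0, -0.9, 0.1]
gripper_width: 0.001
grasp_force: 0.8
[-0.39862806  0.51995632  0.49469987  2.10294369 -0.42166278  0.61446655
  0.27528838]
0.11379499368348611 -102.46157208281409
y -6.603835867101522
bar 483 -34.88887396764934 body 671 -38.97079505801295 0.26436846510259027
paddle pts [(20, 40), (25, 11), (140, 18), (145, 38)]
paddles mod120 24.80312578174457
spout 0.97 [0.477 0.052 0.116] ang -178.92180456461526 0.058416485769289164
spout 0.47 [0.398 0.211 0.116] ang 130.87557551747818 0.20929649581925605
```

```bash
python3 -m pendant '[[0,0,0.006,0,0],[0,0,0.008,0,-4],[0,0,0.008,0,-4],[0,0,0.008,0,-4],[0,0,0.008,0,-4],[0,0,0.008,0,-4],[0,0,0.008,0,-4],[0,0,0.008,0,-4],[0,0,0.008,0,-4],[0,0,0.008,0,-4]]'
python3 - <<'E'
from h import *
o=bot.get_obs();print(o["q"]);w=o["eef_pos"]-np.array([.535,.053,0]);print(np.hypot(w[0],w[1]),ang(w))
R=Ro.from_quat(np.roll(o["tool_rot"],-1)).as_matrix();print("y",ang(R[:,1]))
look("top",A=[.535,.053,.036])
E
```

```text
t: 8.1
eef_pos: [0.5864, -0.0478, 0.2246]
tool_rot: [0.0, 0.505, 0.863, -0.0]
contact_force: [-0.1, -2.5, -0.6]
gripper_width: 0.003
grasp_force: 0.8
[-0.26941746  0.58349435  0.32399002  1.91881426 -0.28003844  0.68316441
  0.73583018]
0.11311333643042716 -62.971308930220296
y 29.3641445950884
paddle pts [(60, 23), (65, 32)]
paddles mod120 -54.62291145660388
pitcher rim far pts [(20, 6, 0.056), (30, 10, 0.059)]
spout 0.84 [0.488 0.019 0.116] ang -143.80709883896728 0.05833545604376728
```

```bash
python3 -m pendant '[[0,0,0.008,0,-4],[0,0,0.008,0,-4],[0,0,0.008,0,-4],[0,0,0.008,0,-4],[0,0,0.008,0,-4],[0,0,0.008,0,-4],[0,0,0.008,0,-4],[0,0,0.008,0,-4],[0,0,0.008,0,-4],[0,0,0.008,0,-4],[0,0,0.008,0,-4]]'
python3 - <<'E'
from h import *
o=bot.get_obs();print(o["q"]);w=o["eef_pos"]-np.array([.535,.053,0]);print(np.hypot(w[0],w[1]),ang(w))
R=Ro.from_quat(np.roll(o["tool_rot"],-1)).as_matrix();print("y",ang(R[:,1]))
look("top",A=[.535,.053,.036])
E
```

```text
t: 9.22
eef_pos: [0.6413, 0.0175, 0.2243]
tool_rot: [-0.001, 0.145, 0.989, -0.001]
contact_force: [-1.6, -2.4, -0.3]
gripper_width: -0.003
grasp_force: 0.8
[-0.21502596  0.63207364  0.12492211  1.77509731 -0.10789869  0.74314104
  1.2445839 ]
0.1120938952897858 -18.457965994368617
y 73.2752969250822
bar 129 -38.40715973517282 body 686 -38.75781885107732 0.2650987892835946
paddle pts [(110, 57)]
paddles mod120 -7.38544596379753
pitcher rim far pts [(70, 7, 0.055), (80, 8, 0.058)]
```

```bash
python3 -m pendant '[[0,0,0.008,0,-4],[0,0,0.008,0,-4],[0,0,0.008,0,-4],[0,0,0.008,0,-4],[0,0,0.008,0,-4],[0,0,0.008,0,-4],[0,0,0.008,0,-4],[0,0,0.008,0,-4],[0,0,0.008,0,-4],[0,0,0.008,0,-4],[0,0,0.008,0,-4],[0,0,0.004,0,-2]]'; python3 -m pendant '[[0,0,0,0,0]]'
python3 - <<'E'
from h import *
o=bot.get_obs();print(o["q"]);w=o["eef_pos"]-np.array([.535,.053,0]);print(np.hypot(w[0],w[1]),ang(w))
R=Ro.from_quat(np.roll(o["tool_rot"],-1)).as_matrix();print("y",ang(R[:,1]))
_,p,d=look("top",A=[.535,.053,.036]);cv2.imwrite("pics/t2.png",cv2.resize(p[110:280,180:380],(800,680),interpolation=2)[:600])
look("scene",A=[.535,.053,.036])
E
```

```text
t: 10.42
eef_pos: [0.6349, 0.1069, 0.2246]
tool_rot: [-0.0, -0.253, 0.968, -0.0]
contact_force: [-0.1, -2.3, 0.2]
gripper_width: 0.001
grasp_force: 0.7
t: 10.5
eef_pos: [0.6349, 0.1074, 0.2246]
tool_rot: [-0.0, -0.252, 0.968, 0.0]
contact_force: [-0.0, 0.4, -0.7]
gripper_width: 0.002
grasp_force: 0.0
[-0.20465592  0.63217745 -0.08248701  1.75810539  0.07079191  0.75462002
  1.75768006]
0.1137412155742611 28.580076424679405
y 119.20789126397382
paddle pts [(-85, 19), (-80, 40)]
paddles mod120 40.99256104999663
spout 0.46 [0.575 0.01  0.116] ang -46.63193981934433 0.05880757469517809
bar 624 -39.27538932269863 body 1072 -38.0486895861212 0.2704960140197384
paddle pts [(-80, 122), (20, 28), (25, 22), (30, 11), (35, 54)]
paddles mod120 37.4198584995826
pitcher rim far pts [(-70, 4, 0.049), (-60, 18, 0.064), (-50, 19, 0.063), (-40, 12, 0.056)]
spout 0.59 [0.576 0.009 0.116] ang -47.249341089857126 0.059674767749936124
spout 0.16 [0.573 0.279 0.116] ang 80.41490124259782 0.22910435480606817
```

View pics/t2.png

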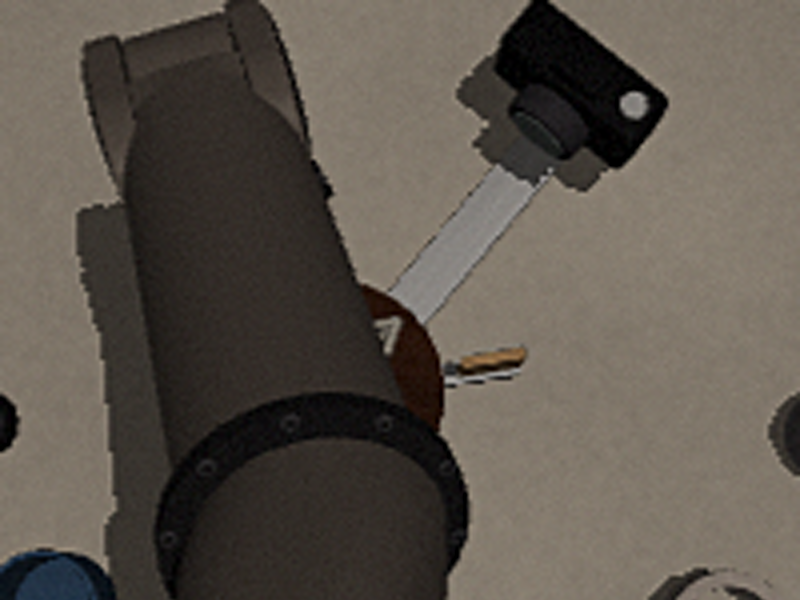

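The spout (top-picture crop (388,335)) is still about 8–13° short of the camera. I'll push a little more, back off, rise and look from above.

```bash
python3 -m pendant '[[0,0,0.006,0,-3],[0,0,0.006,0,-3],[0,0,0,0,0],[0,0,-0.01,0,0],[0,0,-0.015,0,0],[0,0,0,-0.03,0],[0,0,0,-0.03,0],[0,0,0,-0.03,0],[0,0,0,-0.03,0],[0,0,0,-0.03,0],[0,0,0,-0.03,0],[0,0,0,0,0]]'
python3 - <<'E'
from h import *
A,p,d=look("wrist",A=[.535,.053,.036]);cv2.imwrite("pics/w3.png",p)
for n in("stand","pitcher","turntable_axis"):
  for r in bot.pinpoint(n,"wrist")[:1]: print(n,r["score"],world("wrist",r["at"],z=0 if n=="stand" else .036))
# plate centre from depth & circle of plate rim
C=cloud("wrist",d,np.ones(d.shape,bool));k=(abs(C[:,2]-.036)<.006)&(np.hypot(C[:,0]-.535,C[:,1]-.053)<.1)
(c,r)=cv2.minEnclosingCircle(C[k,:2].astype(np.float32));print("plate",c,r)
E
```

```text
t: 11.9
eef_pos: [0.6462, 0.0953, 0.4121]
tool_rot: [0.006, -0.301, 0.954, -0.001]
contact_force: [2.2, 0.6, 1.3]
gripper_width: -0.0
grasp_force: 0.0
bar 3011 -40.51434086233339 body 1814 -36.016377161127295 0.2583759026248721
paddle pts [(-80, 79), (-75, 591), (40, 190), (45, 168)]
paddles mod120 46.03861006525373
pitcher rim far pts [(-70, 35, 0.05), (-60, 164, 0.06), (-50, 221, 0.062), (-40, 33, 0.051), (130, 101, 0.06), (140, 93, 0.06)]
spout 0.73 [0.573 0.01  0.116] ang -48.45651537747135 0.05693288427327839
stand 0.72 [0.3804029  0.23063549 0.        ]
pitcher 0.84 [0.53491375 0.04867571 0.036     ]
turntable_axis 0.67 [0.39937593 0.21816691 0.036     ]
plate (0.5374006032943726, 0.05279657244682312) 0.09835611283779144
```

View pics/w3.png

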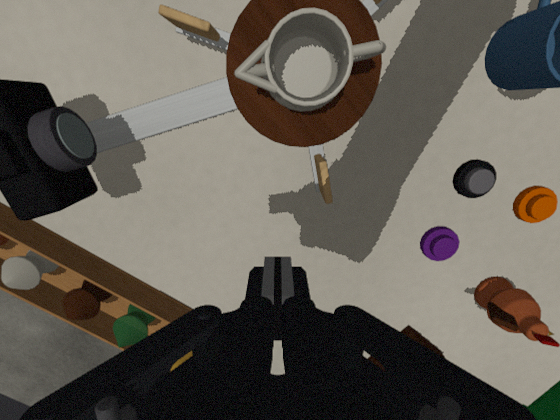

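The spout points left (238,75), the handle is at (382,48), and the bar with the camera leaves at (150,115). The spout still needs some degrees counter-clockwise. I'll measure the axes with line fits.

```bash
cat >> h.py <<'E'
def fine(cam="wrist"):
    p,d=bot.read_camera(cam);m=bot.trace("pitcher",cam)[0]["mask"];S=cloud(cam,d,m)
    A=np.array([.5365,.053]);v=S[:,:2]-A;rr=np.hypot(*v.T);a=np.degrees(np.arctan2(v[:,1],v[:,0]))
    top=S[:,2]>.09
    s=top&(rr>.047)&(abs((a+45+180)%360-180)<60);h=top&(rr>.047)&(abs((a-135+180)%360-180)<60)
    s2=S[s,:2].mean(0);h2=S[h,:2].mean(0);print("spout",s.sum(),s2,"handle",h.sum(),h2,"line h->s",ang(s2-h2),"from axis",ang(s2-A),ang(A-h2))
    C=cloud(cam,d,np.ones(d.shape,bool));v=C[:,:2]-A;u=np.array([np.cos(np.radians(-39)),np.sin(np.radians(-39))])
    al=v@u;la=v@[-u[1],u[0]];b=(abs(C[:,2]-.009)<.008)&(al>.09)&(al<.19)&(abs(la)<.04)
    g=p.reshape(-1,3)[(d>0).ravel()].mean(1)
    z=C[b,2];print("z med",np.median(z))
    b&=(C[:,2]>np.percentile(z,40))
    k=(C[:,2]>.11)&(np.hypot(*v.T)>.2)&(np.hypot(*v.T)<.34)
    x,y,_,_=cv2.fitLine(C[b,:2].astype(np.float32),cv2.DIST_HUBER,0,.01,.01)[:4].ravel() 
    print("bar fit",b.sum(),(np.degrees(np.arctan2(y,x))+90)%180-90,"bar mean from axis",ang(v[b].mean(0)))
    return p,d
E
python3 - <<'E'
from h import *
fine();o=bot.get_obs();w=o["eef_pos"]-np.array([.5365,.053,0]);print(o["eef_pos"],np.hypot(w[0],w[1]),ang(w),o["t"]);R=Ro.from_quat(np.roll(o["tool_rot"],-1)).as_matrix();print("y",ang(R[:,1]))
try: fine("top")
except Exception as e: print(e)
try: fine("scene")
except Exception as e: print(e)
E
```

```text
spout 471 [0.57385811 0.01560576] handle 138 [0.49966778 0.08957915] line h->s -44.91610776728134 from axis -45.02769203962302 -44.80248587712257
z med 0.009162085128422547
bar fit 2280 -38.870613 bar mean from axis -39.32722618286141
[0.64354638 0.09693666 0.40353842] 0.11571239476329119 22.315455711705685 12.35
y 125.22603146706054
list index out of range
spout 35 [0.5754438  0.01723595] handle 0 [nan nan] line h->s nan from axis -42.56282533723563 nan
z med 0.008101367542355546
bar fit 556 -38.691414 bar mean from axis -39.41552287376222h.py:42: RuntimeWarning: Mean of empty slice.
  s2=S[s,:2].mean(0);h2=S[h,:2].mean(0);print("spout",s.sum(),s2,"handle",h.sum(),h2,"line h->s",ang(s2-h2),"from axis",ang(s2-A),ang(A-h2))
  ret = um.true_divide(
```

Spout is at about −45 to −46°, camera at −39°. I'll give it a further +6.5°.

```bash
python3 -m pendant '[[0,0,0,0.03,0],[0,0,0,0.03,0],[0,0,0,0.03,0],[0,0,0,0.03,0],[0,0,0,0.03,0],[0,0,0,0.03,0],[0,0,0.015,0,0],[0,0,0.01,0,0],[0,0,0.004,0,-2],[0,0,0.004,0,-2],[0,0,0.005,0,-2.5],[0,0,0,0,0]]'; python3 -m pendant '[[0,0,-0.01,0,0],[0,0,-0.015,0,0],[0,0,0,-0.03,0],[0,0,0,-0.03,0],[0,0,0,-0.03,0],[0,0,0,-0.03,0],[0,0,0,-0.03,0],[0,0,0,-0.03,0],[0,0,0,0,0],[0,0,0,0,0]]'
python3 - <<'E'
from h import *
p,d=fine();cv2.imwrite("pics/w4.png",p);look("wrist",A=[.5365,.053,.036])
o=bot.get_obs();R=Ro.from_quat(np.roll(o["tool_rot"],-1)).as_matrix();print(o["eef_pos"],o["q"],"y",ang(R[:,1]))
for r in bot.pinpoint("shutter_top","wrist"):
    u,v=map(int,r["at"]);print(r["score"],r["at"],world("wrist",r["at"],d[min(v,419),min(u,559)]).round(4),p[min(v,419),min(u,559)])
E
```

```text
t: 13.55
eef_pos: [0.6216, 0.1291, 0.2269]
tool_rot: [0.002, -0.358, 0.934, 0.0]
contact_force: [-0.6, -0.5, -0.3]
gripper_width: -0.004
grasp_force: 0.0
t: 14.38
eef_pos: [0.6394, 0.1075, 0.4077]
tool_rot: [0.003, -0.355, 0.935, -0.001]
contact_force: [-0.2, 0.9, -0.4]
gripper_width: 0.003
grasp_force: 0.0
spout 349 [0.57522649 0.01808897] handle 177 [0.49348453 0.08366797] line h->s -38.73897500327806 from axis -42.033928480095646 -35.487048052707074
z med 0.005785561053085551
bar fit 1816 -38.501793 bar mean from axis -40.687609145142666
bar 3078 -39.701614666177534 body 1414 -31.2706803183104 0.2531568235087111
paddle pts [(-75, 5), (-70, 710), (45, 59), (50, 311)]
paddles mod120 52.222062797145405
pitcher rim far pts [(-60, 46, 0.051), (-50, 222, 0.062), (-40, 218, 0.062), (-30, 37, 0.052), (130, 37, 0.059), (140, 154, 0.062)]
spout 0.57 [0.582 0.015 0.116] ang -39.759689798441464 0.05899534612228851
[0.63784711 0.10884155 0.40331962] [-0.15254753  0.43900608 -0.15433137  1.61823741  0.07352958  1.09240603
  1.9724386 ] y 131.71920587383337
0.91 [424.6, 268.8] [0.5976 0.3309 0.0183] [103  34  82]
0.77 [523.2, 241.0] [0.4895 0.3924 0.0187] [  9  85 164]
0.67 [465.4, 206.4] [0.5098 0.3006 0.0192] [88 89 88]
```

View pics/w4.png

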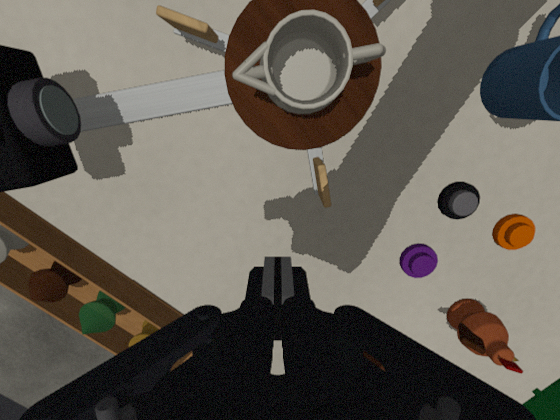

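The spout (238,75) is now within a degree or two of the bar line to the camera. I'll go over the black button (459,200) and check with the free fixed cameras.

```bash
python3 -m pendant '[[0,-0.0039,0.028,0,0],[0,-0.0039,0.028,0,0],[0,-0.0039,0.028,0,0],[0,-0.0039,0.028,0,0],[0,-0.0039,0.028,0,0],[0,-0.0039,0.028,0,0],[0,-0.0039,0.028,0,0],[0,-0.0039,0.028,0,0],[0,0,0,0.03,0],[0,0,0,0.03,0],[0,0,0,0.03,0],[0,0,0,0,0]]';python3 -m pendant '[[0,0,0,0,0],[0,0,0,0,0]]'
python3 - <<'E' 2>/dev/null
from h import *
for c in("top","scene"):
    p,d=fine(c);look(c,A=[.5365,.053,.036])
    if c=="top": cv2.imwrite("pics/t3.png",cv2.resize(p[120:270,190:360],(680,600),interpolation=2))
o=bot.get_obs();R=Ro.from_quat(np.roll(o["tool_rot"],-1)).as_matrix();print(o["eef_pos"],"y",ang(R[:,1]))
p,d=bot.read_camera("wrist");cv2.imwrite("pics/w5.png",p)
for r in bot.pinpoint("shutter_top","wrist"):
    u,v=map(int,r["at"]);print(r["score"],r["at"],world("wrist",r["at"],d[min(v,419),min(u,559)]).round(4),p[min(v,419),min(u,559)])
E
```

```text
t: 15.73
eef_pos: [0.51, 0.2959, 0.3087]
tool_rot: [-0.005, -0.357, 0.934, -0.001]
contact_force: [-1.0, -1.1, -2.0]
gripper_width: -0.001
grasp_force: 0.0
t: 15.9
eef_pos: [0.5127, 0.2975, 0.316]
tool_rot: [0.001, -0.356, 0.934, 0.0]
contact_force: [-0.3, -0.0, 1.3]
gripper_width: -0.0
grasp_force: 0.0
spout 32 [0.57670342 0.01979703] handle 18 [0.49392389 0.0850045 ] line h->s -38.22837383149488 from axis -39.55242818855686 -36.932214782315015
z med 0.007332524126672383
bar fit 294 -38.772526 bar mean from axis -39.0806572664979
bar 497 -36.95190338168321 body 685 -39.07176395977853 0.26339262399598745
paddle pts [(-70, 61), (50, 52), (170, 39), (175, 14)]
paddles mod120 52.79951424218368
pitcher rim far pts [(-60, 2, 0.047), (-50, 14, 0.058), (-40, 14, 0.058), (-30, 1, 0.048), (130, 4, 0.056), (140, 16, 0.06)]
spout 0.68 [0.588 0.018 0.116] ang -33.98059773508104 0.06198884222106557
spout 51 [0.57826026 0.01813334] handle 13 [0.49667097 0.08530883] line h->s -39.46589532251798 from axis -39.859332324400405 -39.04854859764032
z med 0.008113274559231316
bar fit 549 -39.095734 bar mean from axis -39.48815254753219
bar 559 -38.96361926483047 body 1062 -38.0144875209985 0.26924457153735626
paddle pts [(-70, 123), (-65, 4), (45, 80), (50, 36), (170, 31), (175, 23)]
paddles mod120 52.24309462896187
pitcher rim far pts [(-60, 6, 0.05), (-50, 20, 0.064), (-40, 23, 0.066), (-30, 7, 0.054), (130, 5, 0.05), (140, 4, 0.055)]
spout 0.86 [0.579 0.019 0.116] ang -38.71359056679626 0.05495290343186512
[0.51213192 0.29713043 0.3147571 ] y 131.73273044827607
0.87 [276.0, 206.7] [0.5149 0.2987 0.0222] [85 81 82]
0.78 [240.7, 287.3] [0.6002 0.3282 0.0223] [102  37  80]
0.58 [362.9, 245.8] [0.4895 0.3849 0.0221] [ 5 41 90]
```

View pics/t3.png

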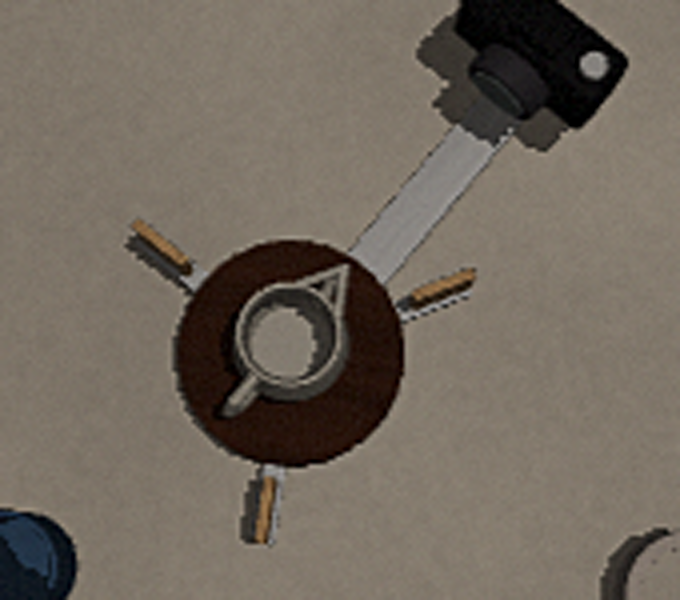

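View pics/w5.png

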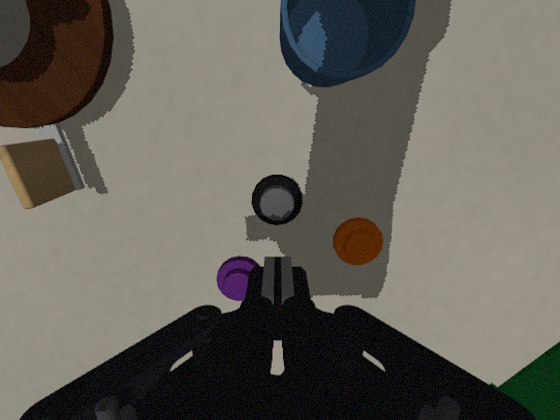

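The top picture shows the spout (345,268) aimed along the bar at the lens (505,90), about −39° for both. The hand is over the black button (277,203). Now I'll press it.

```bash
python3 -m pendant '[[0,0,0,0.03,0],[0,0,0,0.03,0],[0,0,0,0.03,0],[0,0,0,0.016,0],[0,0,0,0,0],[0,0,0,0,0],[0,0,0,0.003,0],[0,0,0,0.003,0],[0,0,0,0,0]]'; python3 -m pendant '[[0,0,0,0.002,0],[0,0,0,0.001,0],[0,0,0,0,0]]'; python3 -m pendant '[[0,0,0,0.002,0],[0,0,0,0,0]]'; python3 -m pendant '[[0,0,0,0.002,0],[0,0,0,0,0]]'
```

```text
t: 17.35
eef_pos: [0.5124, 0.2973, 0.2035]
tool_rot: [0.001, -0.356, 0.934, 0.0]
contact_force: [-0.7, 0.4, 1.0]
gripper_width: -0.003
grasp_force: 0.0
t: 17.6
eef_pos: [0.5122, 0.2971, 0.1998]
tool_rot: [0.0, -0.356, 0.934, 0.0]
contact_force: [0.0, -0.7, -0.5]
gripper_width: 0.004
grasp_force: 0.0
t: 17.77
eef_pos: [0.5121, 0.2971, 0.1975]
tool_rot: [-0.0, -0.356, 0.934, -0.0]
contact_force: [1.3, 0.6, 0.6]
gripper_width: 0.0
grasp_force: 0.0
t: 17.93
eef_pos: [0.5122, 0.2972, 0.1955]
tool_rot: [0.0, -0.356, 0.934, 0.0]
contact_force: [0.1, -0.4, 1.3]
gripper_width: -0.002
grasp_force: 0.7
```

```bash
python3 -m pendant '[[0,0,0,0.002,0],[0,0,0,0,0]]'; python3 -m pendant '[[0,0,0,0.002,0],[0,0,0,0,0]]'; python3 -m pendant '[[0,0,0,0.002,0],[0,0,0,0,0]]'; python3 -m pendant '[[0,0,0,0.001,0],[0,0,0,0,0]]'
```

```text
t: 18.1
eef_pos: [0.5122, 0.2972, 0.1936]
tool_rot: [0.0, -0.356, 0.934, 0.0]
contact_force: [-0.1, -0.7, 2.3]
gripper_width: 0.001
grasp_force: 1.2
t: 18.27
eef_pos: [0.5123, 0.2972, 0.1917]
tool_rot: [0.0, -0.356, 0.934, 0.0]
contact_force: [-0.5, -0.7, 4.2]
gripper_width: 0.002
grasp_force: 1.8
t: 18.43
eef_pos: [0.5122, 0.2972, 0.1897]
tool_rot: [0.0, -0.356, 0.934, 0.0]
contact_force: [-0.9, -0.0, 5.0]
gripper_width: -0.001
grasp_force: 2.4
t: 18.6
eef_pos: [0.5123, 0.2973, 0.1894]
tool_rot: [0.0, -0.356, 0.934, -0.0]
contact_force: [-2.1, -1.9, 10.3]
gripper_width: 0.0
grasp_force: 4.8
```

Contact began near 0.1955 and the button bottomed out at 0.1895 with 10 N, so it was fully pressed. I'll lift off, verify and hand in.

```bash
python3 -m pendant '[[0,0,0,-0.01,0],[0,0,0,-0.03,0],[0,0,0,-0.03,0],[0,0,0,-0.03,0],[0,0,0,-0.03,0],[0,0,0,0,0],[0,0,0,0,0],[0,0,0,0,0]]'
python3 - <<'E' 2>/dev/null
from h import *
fine("scene");o=bot.get_obs();print(o["t"],o["joint_vel"]);print(bot.hand_in())
E
```

```text
t: 19.27
eef_pos: [0.5117, 0.2968, 0.3182]
tool_rot: [-0.001, -0.356, 0.934, -0.0]
contact_force: [0.9, -0.7, -0.7]
gripper_width: -0.0
grasp_force: 0.0
spout 44 [0.57866445 0.01928073] handle 9 [0.49729439 0.08466351] line h->s -38.78270612970466 from axis -38.64962270769559 -38.9252810264085
z med 0.008325437538210148
bar fit 557 -38.498608 bar mean from axis -39.590100049117204
19.3667 [-0.00167159  0.00626239 -0.00077286 -0.00276095 -0.00123317 -0.00011211
  0.00017012]
the job is handed in; nothing more can be done
None
```

The pitcher's spout points at the camera to within about a degree by measurement, the black shutter button was pressed fully down after that, and the job was handed in at 19.4 s with the arm clear of everything.

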